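Put the full-arch tooth models into their case trays

TASK

Put each of the three full-arch tooth models (the wide ones with a horseshoe of teeth) in the middle of the case tray of its own colour, standing flat with the teeth up; set them down gently, do not drop or tip them. Leave the two narrow half-arch models and the jar where they are.

Things in the scene. Friction and masses are not known exactly. Their poses are not given: they have to be found in the camera images.
- model_blue: Full-arch tooth model: blue stone base 52 (x) by 58 (y) mm, 24 mm high, with a horseshoe of ivory teeth on top, 36 mm high in all, about 0.15 kg, loose on the bench. Origin: centre of its underside; z up; x points to the front teeth (closed end of the horseshoe). Its flat sides facing +y and -y are 58 mm apart, from x = -26 to +14 mm: a good grip, below the teeth.
- model_yellow: Full-arch tooth model: yellow stone base 52 (x) by 58 (y) mm, 24 mm high, with a horseshoe of ivory teeth on top, 36 mm high in all, about 0.15 kg, loose on the bench. Origin: centre of its underside; z up; x points to the front teeth (closed end of the horseshoe). Its flat sides facing +y and -y are 58 mm apart, from x = -26 to +14 mm: a good grip, below the teeth.
- model_green: Full-arch tooth model: green stone base 52 (x) by 58 (y) mm, 24 mm high, with a horseshoe of ivory teeth on top, 36 mm high in all, about 0.15 kg, loose on the bench. Origin: centre of its underside; z up; x points to the front teeth (closed end of the horseshoe). Its flat sides facing +y and -y are 58 mm apart, from x = -26 to +14 mm: a good grip, below the teeth.
- tray_blue: Shallow blue case tray, fixed to the bench: 98 mm (x) by 108 mm (y) outside, rim 4 mm thick and 9 mm above the bench, flat floor 3 mm above the bench. Empty at the start. Origin: centre of its underside, on the bench; z up.
- tray_yellow: Shallow yellow case tray, fixed to the bench: 98 mm (x) by 108 mm (y) outside, rim 4 mm thick and 9 mm above the bench, flat floor 3 mm above the bench. Empty at the start. Origin: centre of its underside, on the bench; z up.
- tray_green: Shallow green case tray, fixed to the bench: 98 mm (x) by 108 mm (y) outside, rim 4 mm thick and 9 mm above the bench, flat floor 3 mm above the bench. Empty at the start. Origin: centre of its underside, on the bench; z up.
- half_blue: Half-arch tooth model, not to be moved: a narrow blue stone block 56 mm (x) by 26 mm (y) and 22 mm high with one short row of ivory teeth along x, 34 mm high in all, loose. Origin: centre of its underside; z up.
- half_green: Half-arch tooth model, not to be moved: a narrow green stone block 56 mm (x) by 26 mm (y) and 22 mm high with one short row of ivory teeth along x, 34 mm high in all, loose. Origin: centre of its underside; z up.
- jar: Amber glass jar with a white lid, 56 mm across, 62 mm high, loose, among the models and trays; not to be moved. Origin: centre of its underside; z up.
Not all that is in view belongs to the job. There is more than one size of the tray_blue; the one meant has the size given above.

How it is judged:
By the outcome, as a careful person would: the job done as asked, in the order asked, and still so for the second after the job is handed in, with the robot touching nothing.
It also fails if it takes over 88 s, if anything falls off the work surface, if the arm or the gripper's body presses on something with over 40 N, if the wrist force passes 120 N, or if a joint passes its speed limit or range.

ROBOT

A 6-joint arm with a two-finger parallel gripper is mounted at the origin on the work surface. World frame = base frame: x ahead of the robot, y to its left, z up, the work surface at z = 0. Lengths are in m, angles in rad, forces in N, time in s.
With the tool pointing down it reaches from about 0.375 to 0.9 m from the base axis. Payload 3.1 kg.
Tool frame: the origin (TCP) lies between the finger pads; the fingertips stand manip.finger_overhang ahead of it and the grasp point (between the pads) lies 5 mm behind it (manip.finger_overhang is the distance from the TCP to the fingertips, in m); z points along the fingers, y is the line along which they close (so a half turn about z gives the same grasp; the last joint's range is limited). The gripper opens to 85 mm and grips with 20 to 120 N. Pads are 22 mm wide; open, the fingers measure 114 mm over their backs; the gripper's body (76 mm by 85 mm) begins 54 mm behind the grasp point. The pads swing forward as they close: fully open they stand 13 mm farther back than shut.
Start: joints at [1.008, 0.527, 1.433, -0, 1.181, -0.178], TCP at [0.234, 0.58, 0.245] pointing down, gripper open.
Joint ranges: [-3.08, 3.08], [-0.75, 2.2], [0.22, 2.44], [-1.43, 4.57], [0, 2.65], [-2.85, 2.85]. Speed limits (rad/s): [2.79, 2.79, 3.14, 3.14, 3.14, 3.14].

INTERFACE

Orientations are given as a unit quaternion [x, y, z, w].
In Python, from station import manip gives the robot as it stands.
- The arm moves only by the tool drive_tool, never from a script. Its argument "plan" is a list of rows, each a list of 7 numbers: the shift along the tool's x, y, z in m, then the turn, a rotation vector about the tool's x, y, z in degrees, then the opening, from -1 (shut) to 1 (fully open). In form: [[x, y, z, wx, wy, wz, gripper], ...]. A call has 1 to 10 rows; each row shifts and turns the commanded pose from where the row before left it, along the tool's axes as they then stand; what a row does not reach is not made up. A row lasts 1/10 s, in which the tool goes at most 50 mm and 8.59 degrees, less where a joint would pass 70% of its speed; a pose out of reach is approached as far as the arm can. A call is refused whole if a number of a shift passes 0.05 or a number of a turn 8.59, either way. A call with a gripper value outside its range is refused whole. The fingers move at their own pace and stop on an object; "newtons" is the grip in N (left out, the last holds). Time passes only in rows, so rows that do not move let the fingers close. It gives the time, the measured TCP pose, the force, the opening and the grip force at its end, in the units of the state.
- manip.sense(): the state, without advancing time (a new reading comes with each control period).
- manip.snapshot(name): name is "scene" or "top"; returns a dict with "image" (400x640x3 uint8, red, green, blue), "z_map" (400x640 float32, m along the optical axis (not along the pixel's ray), 0 where there is no reading), "fov_y" (degrees; the focal length in pixels is half the picture's height over the tangent of half this angle, whatever the lens; pixels are square), "cx", "cy" (the principal point, pixels), "k1" (the pictures are not rectified: a ray, as slopes to the right and down, at radius r is drawn at 1 + k1 r^2 times it, then the intrinsics apply), "extrinsics" (4x4, takes a point from camera to world coordinates). Camera axes: x right, y up, looking along -z (the intrinsics and any distortion apply to the point x, -y, -z); pixel columns grow to the right and rows downward; lengths in m; the calibration is good to about 2 mm. A picture is of the moment at which its call begins.
- manip.sign_off(): hands the job in; it is judged then, once.
The state is a dict: "t": time; "q": joint angles; "qd": joint speeds; "tau": joint torques, N m; "tcp_pos": TCP position; "tool_rot": TCP orientation; "force": force on the tool from outside, world axes, zero at the start; "ft_torque": the same for the moment, N m; "finger_gap": opening from 0.0 (shut) to 1.0 (fully open); "gripper_force": force on a finger pad.
Only numpy, scipy, OpenCV 4.12 (cv2) and the standard library are available. Lean on these libraries where they do the work, as an engineer would, in place of code of your own. Each camera call takes 0.05 s, during which the arm holds its last target. There are 200 camera calls.

## Working session

There is one attempt and no reset: what is moved stays moved. The work goes in short steps, Python scripts to look and compute and a tool call to move; the robot and the scene stay as the last step left them, time stands still between calls to the robot, and variables do not carry over. Pictures are saved under pics/ and viewed, at most 14 in all, crops included, and the job is handed in when it is done.

Besides the shell and the picture viewer there is one more tool, called after "Call:" in YAML: its name, and indented under it one key for each argument. drive_tool: Moves the arm, as the interface text tells. Its arguments: {"type":"object","properties":{"plan":{"type":"array"},"newtons":{"type":"number"}},"required":["plan"]}

```bash
mkdir -p pics
cat > h.py <<'E'
import numpy as np, cv2
from station import manip
def snap(n):
    s=manip.snapshot(n); im=np.array(s["image"]); z=np.array(s["z_map"])
    f=200/np.tan(np.radians(s["fov_y"]/2)); K=np.array([[f,0,s["cx"]],[0,f,s["cy"]],[0,0,1.]])
    D=np.array([s["k1"],0,0,0.])
    v,u=np.mgrid[:400,:640]
    p=cv2.undistortPoints(np.stack([u,v],-1).reshape(-1,1,2).astype(float),K,D).reshape(400,640,2)
    P=np.stack([p[...,0]*z,-p[...,1]*z,-z,np.ones_like(z)],-1)@np.array(s["extrinsics"]).T
    W=P[...,:3].copy(); W[z==0]=np.nan
    return im,W
E
python3 - <<'E'
from h import *
for n in("scene","top"):
    im,W=snap(n); cv2.imwrite(f"pics/{n}0.png",im[...,::-1]); np.savez(f"{n}0.npz",im=im,W=W)
s=manip.sense(); print({k:np.round(v,3) for k,v in s.items()}, manip.finger_overhang)
E
```

```text
{'t': np.float64(0.1), 'q': array([ 1.008,  0.528,  1.434, -0.   ,  1.181, -0.178]), 'qd': array([-0.001, -0.001, -0.003,  0.003, -0.001,  0.   ]), 'tau': array([-0.0000e+00, -4.4330e+01, -1.7859e+01, -0.0000e+00,  4.0000e-03,
        0.0000e+00]), 'tcp_pos': array([0.234, 0.579, 0.244]), 'tool_rot': array([ 0.191,  0.982, -0.001, -0.   ]), 'force': array([-0.041, -0.319, -0.255]), 'ft_torque': array([0.037, 0.04 , 0.03 ]), 'gripper_force': np.float64(0.0), 'finger_gap': np.float64(0.998)} 0.014
```

View pics/top0.png

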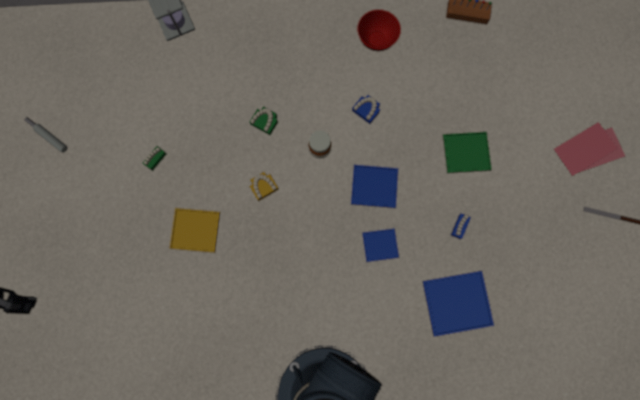

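View pics/scene0.png

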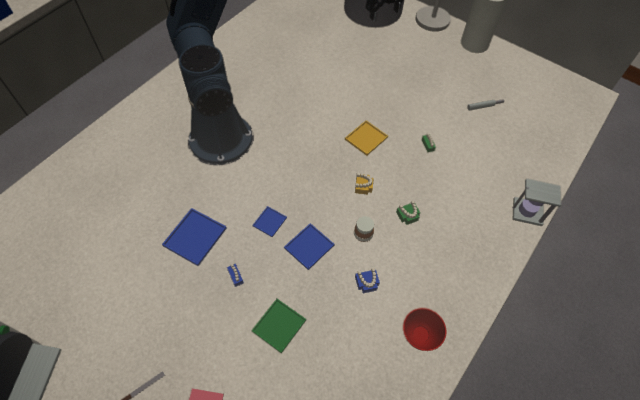

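The top view shows the yellow model at (263,186), the green one at (264,120) and the blue one at (367,108). The trays are yellow (195,230), green (467,152) and blue (375,187), with smaller and larger blue decoys at (380,245) and (458,303). The jar is at (320,146) and the half-arches at (154,157) and (461,225).

```bash
cat > seg.py <<'E'
from h import *
def blobs(im,W,lo,hi,smin=110,vmin=40):
    hsv=cv2.cvtColor(im,cv2.COLOR_RGB2HSV)
    m=cv2.inRange(hsv,(lo,smin,vmin),(hi,255,255)); n,L,st,c=cv2.connectedComponentsWithStats(m)
    for i in range(1,n):
        if st[i,4]<25: continue
        P=W[L==i]; P=P[~np.isnan(P[:,0])]
        if len(P)<20: continue
        r=cv2.minAreaRect(P[:,:2].astype(np.float32)*1000)
        yield c[i],st[i,4],r,np.percentile(P[:,2],[5,50,95])
E
python3 - <<'E'
from seg import *
for n in("top","scene"):
    d=np.load(n+"0.npz"); im,W=d["im"],d["W"]
    for col,lo,hi in(("blue",100,130),("green",40,90),("yellow",18,32)):
        for c,a,r,z in blobs(im,W,lo,hi): print(n,col,c.round(),a,np.round(r[0],1),np.round(r[1],1),round(r[2],1),np.round(z*1000,1))
im=np.load("top0.npz")["im"][...,::-1]
t=[cv2.resize(im[y-24:y+24,x-24:x+24],(384,384),interpolation=cv2.INTER_CUBIC) for x,y in((263,186),(264,120),(367,108))]
cv2.imwrite("pics/c0.png",cv2.resize(np.hstack(t),(798,266)))
E
```

```text
top blue [366. 111.] 206 [ 662.6 -127.6] [49.2 48.9] 49.3 [15.3 23.7 27.5]
top blue [374. 186.] 1661 [ 472.6 -134.2] [103.7  95. ] 83.5 [-0.8  3.2  8.6]
top blue [460. 227.] 122 [ 367.1 -328.5] [24.1 53.2] 63.6 [18.1 21.6 25.7]
top blue [380. 245.] 883 [ 331.3 -141.1] [65.5 74.1] 6.0 [-1.6  2.   6.3]
top blue [458. 303.] 3269 [ 191.7 -311.1] [122.9 138.8] 8.0 [ 0.3  4.3 11.2]
top green [273. 123.] 64 [632.1 105.8] [11.3 49.7] 73.2 [19.4 23.4 28. ]
top green [261. 121.] 124 [639.1 134.3] [25.4 37.2] 62.7 [20.1 23.9 27.2]
top green [467. 152.] 1558 [ 550.4 -362.6] [ 94.4 105.5] 2.6 [-1.   3.   8.4]
top green [155. 159.] 107 [552.3 390.4] [14.9 49.3] 54.3 [17.2 21.2 24.9]
top yellow [270. 179.] 51 [492.  112.3] [52.4 12.2] 41.4 [20.2 24.1 28.2]
top yellow [253. 189.] 58 [468.6 152.3] [51.3 13.3] 16.2 [20.7 23.6 29.1]
top yellow [264. 188.] 189 [474.4 127.4] [39.7 32.5] 28.0 [19.5 23.6 29. ]
top yellow [194. 230.] 1828 [379.3 294. ] [108.6  96.4] 83.2 [-0.5  3.5  9.6]
scene blue [194. 236.] 1850 [ 194.8 -313.4] [127.9 139.6] 7.9 [-0.5  4.  12.1]
scene blue [269. 221.] 504 [ 333.7 -141.9] [70.1 77. ] 5.1 [-1.9  2.2  6.9]
scene blue [309. 246.] 1128 [ 475.6 -135.1] [107.1  98.6] 82.7 [-1.   3.4  9.7]
scene blue [234. 275.] 80 [ 372.7 -331.8] [22.3 52.6] 64.1 [18.1 21.2 24.3]
scene blue [367. 276.] 83 [ 665.1 -118.9] [25.  30.4] 52.3 [20.6 23.7 27.5]
scene blue [366. 283.] 94 [ 671.8 -133. ] [60.3 41.7] 32.1 [19.9 23.9 27.7]
scene green [408. 208.] 38 [639.9 132.4] [22.3 25.4] 52.2 [20.8 24.7 28.4]
scene green [279. 326.] 1323 [ 555.  -364.2] [ 93.2 105.2] 1.3 [-1.7  2.4  7.6]
scene green [  2. 329.] 29 [ 122.4 -789.8] [ 8.  17.1] 38.8 [194.8 199.8 202.9]
scene yellow [366. 137.] 783 [381.4 293.6] [113.1  99.7] 84.4 [-1.   4.2 10.5]
scene yellow [361. 180.] 68 [473.8 130.2] [35.  26.3] 21.9 [20.2 24.1 27.7]
scene yellow [364. 189.] 116 [496.5 120.9] [64.6 30.6] 67.9 [ 4.1 21.9 28.1]
```

View pics/c0.png

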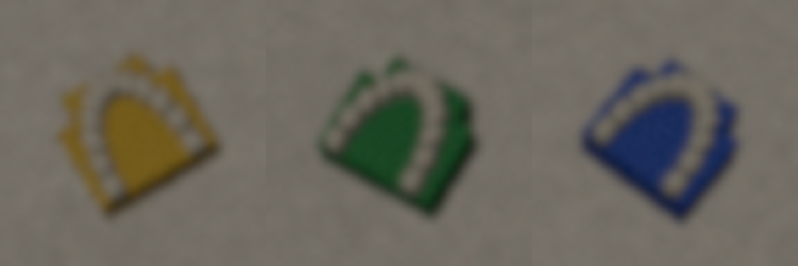

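```bash
cat > fit.py <<'E'
from h import *
from scipy.optimize import differential_evolution as de
def fit(W,c,zlo=0.013,zhi=0.045,R=0.05):
    P=W.reshape(-1,3); k=(P[:,2]>zlo)&(P[:,2]<zhi)&(np.hypot(P[:,0]-c[0],P[:,1]-c[1])<R)
    Q=P[k,:2]*1000-np.array(c)*1000
    S=4; T=lambda q:np.round((np.asarray(q)+60)*S).astype(np.int32)
    M=np.zeros((480,480),np.uint8); cv2.fillConvexPoly(M,cv2.convexHull(T(Q).reshape(-1,1,2)),1)
    def poly(p):
        x,y,a,w=p; L=np.array([[-26,-29],[14,-29],[26,-w],[26,w],[14,29],[-26,29]])
        C,s=np.cos(a),np.sin(a); return L@np.array([[C,s],[-s,C]])+[x,y]
    def cost(p):
        m=np.zeros_like(M); cv2.fillConvexPoly(m,T(poly(p)).reshape(-1,1,2),1)
        return -(m&M).sum()/(m|M).sum()
    r=de(cost,[(-20,20),(-20,20),(-1.2,1.2),(10,24)],seed=0,maxiter=80,tol=1e-4)
    return r.x[0]+c[0]*1000,r.x[1]+c[1]*1000,np.degrees(r.x[2]),r.x[3],-r.fun
E
python3 - <<'E'
from fit import *
for n in("top","scene"):
    W=np.load(n+"0.npz")["W"]
    for m,c in(("yellow",(.48,.13)),("green",(.64,.125)),("blue",(.665,-.125))): print(n,m,np.round(fit(W,c),2))
    P=W.reshape(-1,3); k=(P[:,2]>.05)&(P[:,2]<.08)&(np.hypot(P[:,0]-.56,P[:,1]-0)<.08); print("jar",P[k].mean(0))
E
```

```text
top yellow [ 5.00000000e+02  1.10020000e+02 -2.82000000e+00  2.39500000e+01
 -2.44101417e+14]
top green [ 6.20050000e+02  1.05060000e+02  8.94000000e+00  2.38700000e+01
 -2.34071973e+14]
top blue [ 6.45040000e+02 -1.05030000e+02 -8.95000000e+00  2.38700000e+01
 -2.43473161e+14]
jar [ 0.57012288 -0.00644885  0.06128777]
scene yellow [ 4.60030000e+02  1.49870000e+02 -7.19000000e+00  2.39900000e+01
 -2.39798561e+14]
scene green [ 6.20020000e+02  1.44950000e+02 -9.00000000e+00  2.38100000e+01
 -2.31789607e+14]
scene blue [ 6.45040000e+02 -1.05040000e+02 -3.96000000e+00  2.38800000e+01
 -2.36439125e+14]
jar [ 0.57562086 -0.00894367  0.0615201 ]fit.py:13: RuntimeWarning: overflow encountered in scalar negative
  return -(m&M).sum()/(m|M).sum()
```

Unsigned overflow in the cost; fixing.

```bash
sed -i 's/return -(m&M).sum()/return -float((m\&M).sum())/' fit.py
python3 - <<'E'
from fit import *
for n in("top","scene"):
    W=np.load(n+"0.npz")["W"]
    for m,c in(("yellow",(.48,.13)),("green",(.64,.125)),("blue",(.665,-.125))): print(n,m,np.round(fit(W,c),2))
E
```

```text
top yellow [478.89 131.89  28.77  17.09   0.98]
top green [644.   126.94 -30.52  18.7    0.96]
top blue [ 665.74 -124.96  -40.03   18.68    0.96]
scene yellow [483.81 129.43  29.56  18.83   0.95]
scene green [647.5  125.99 -28.3   17.91   0.96]
scene blue [ 669.67 -125.27  -39.19   19.11    0.97]
```

```bash
cat > go.py <<'E'
import sys,numpy as np
from station import manip
from scipy.spatial.transform import Rotation as Rn
x,y,z,h=map(float,sys.argv[1:5]); s=manip.sense(); R=Rn.from_quat(s["tool_rot"]); p=np.array(s["tcp_pos"])
c=np.radians(h); T=Rn.from_matrix(np.array([[-np.sin(c),np.cos(c),0],[np.cos(c),np.sin(c),0],[0,0,-1]]))
d=np.array([x,y,z])/1000-p
print("t",round(s["t"],2),"p",p.round(4),"turn",(R.inv()*T).as_rotvec(degrees=True).round(2))
print("shift now-axes",R.inv().apply(d).round(4),"after-turn axes",T.inv().apply(d).round(4),"f",np.round(s["force"],1),"gap",round(s["finger_gap"],3),"gf",s["gripper_force"])
E
python3 go.py 481 130.5 120 119
```

```text
t 0.1 p [0.2337 0.579  0.2444] turn [ -0.09  -0.07 -50.99]
shift now-axes [-0.3973 -0.323   0.1249] after-turn axes [ 0.0011 -0.5122  0.1244] f [-0.  -0.3 -0.3] gap 0.998 gf 0.0
```

Call:
drive_tool:
  plan:
    - [0, 0, 0, 0, 0, -8.5, 1]
    - [0, 0, 0, 0, 0, -8.5, 1]
    - [0, 0, 0, 0, 0, -8.5, 1]
    - [0, 0, 0, 0, 0, -8.5, 1]
    - [0, 0, 0, 0, 0, -8.5, 1]
    - [0, 0, 0, 0, 0, -8.5, 1]
    - [0, -0.02, 0, 0, 0, 0, 1]
    - [0, -0.03, 0, 0, 0, 0, 1]
    - [0, -0.04, 0, 0, 0, 0, 1]
    - [0, -0.04, 0, 0, 0, 0, 1]
  newtons: 40

```text
t: 1.1
tcp_pos: [0.2971, 0.4647, 0.2448]
tool_rot: [-0.251, 0.968, -0.0, -0.0]
force: [0.6, -0.1, 0.2]
finger_gap: 1.0
gripper_force: 0.0
```

Call:
drive_tool:
  plan:
    - [0, -0.04, 0, 0, 0, 0, 1]
    - [0, -0.04, 0, 0, 0, 0, 1]
    - [0, -0.04, 0.01, 0, 0, 0, 1]
    - [0, -0.04, 0.02, 0, 0, 0, 1]
    - [0, -0.04, 0.02, 0, 0, 0, 1]
    - [0, -0.04, 0.02, 0, 0, 0, 1]
    - [0, -0.04, 0.02, 0, 0, 0, 1]
    - [0, -0.04, 0.02, 0, 0, 0, 1]
    - [0, -0.03, 0.01, 0, 0, 0, 1]
    - [0, 0, 0, 0, 0, 0, 1]

```text
t: 2.1
tcp_pos: [0.4684, 0.1567, 0.1237]
tool_rot: [-0.248, 0.969, -0.0, -0.001]
force: [0.0, 0.3, 0.0]
finger_gap: 1.001
gripper_force: 0.0
```

```bash
python3 go.py 481 130.5 17 119
```

```text
t 2.1 p [0.4684 0.1567 0.1237] turn [-0.   -0.08 -0.27]
shift now-axes [ 0.0014 -0.0291  0.1067] after-turn axes [ 0.0017 -0.0291  0.1067] f [0.  0.3 0. ] gap 1.001 gf 0.0
```

Call:
drive_tool:
  plan:
    - [0.0015, -0.029, 0.01, 0, 0, 0, 1]
    - [0, 0, 0.02, 0, 0, 0, 1]
    - [0, 0, 0.02, 0, 0, 0, 1]
    - [0, 0, 0.015, 0, 0, 0, 1]
    - [0, 0, 0, 0, 0, 0, 1]

```text
t: 2.6
tcp_pos: [0.4778, 0.1342, 0.0589]
tool_rot: [-0.251, 0.968, 0.001, -0.002]
force: [-0.3, 0.6, 0.7]
finger_gap: 0.999
gripper_force: 0.0
```

```bash
python3 go.py 481 130.5 17 119
python3 - <<'E'
from h import *
im,W=snap("scene"); cv2.imwrite("pics/s1.png",cv2.resize(im[130:250,300:460,::-1],(800,600),interpolation=cv2.INTER_CUBIC))
E
```

```text
t 2.6 p [0.4778 0.1342 0.0589] turn [ 0.12 -0.22  0.04]
shift now-axes [-0.0011 -0.0048  0.0419] after-turn axes [-0.001  -0.0048  0.0419] f [-0.3  0.6  0.7] gap 0.999 gf 0.0
```

View pics/s1.png

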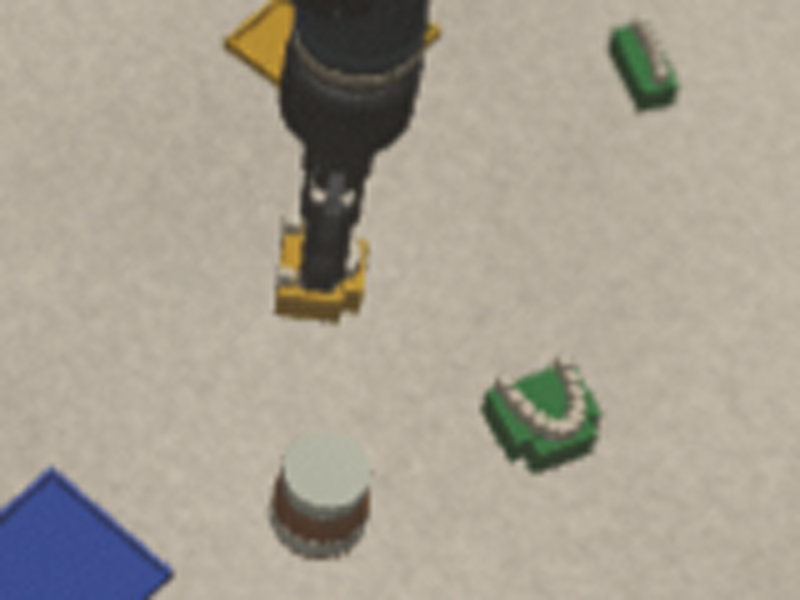

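The gripper straddles the yellow model, seen at (320,280) in the crop, with one finger outside its near side. I'll descend.

Call:
drive_tool:
  plan:
    - [0, 0, 0.012, 0, 0, 0, 1]
    - [0, 0, 0.01, 0, 0, 0, 1]
    - [0, 0, 0.005, 0, 0, 0, 1]
    - [0, 0, 0, 0, 0, 0, 1]

```text
t: 3.05
tcp_pos: [0.479, 0.1337, 0.0326]
tool_rot: [-0.25, 0.968, 0.0, -0.001]
force: [-0.5, -0.1, -0.2]
finger_gap: 1.001
gripper_force: 0.0
```

```bash
python3 go.py 481 130.5 17 119
```

```text
t 3.05 p [0.479  0.1337 0.0326] turn [ 0.04 -0.07  0.01]
shift now-axes [-0.0002 -0.0038  0.0156] after-turn axes [-0.0002 -0.0037  0.0156] f [-0.5 -0.1 -0.2] gap 1.001 gf 0.0
```

Call:
drive_tool:
  plan:
    - [0, -0.004, 0.0, 0, 0, 0, 1]
    - [0, 0, 0.01, 0, 0, 0, 1]
    - [0, 0, 0.005, 0, 0, 0, 1]
    - [0, 0, 0, 0, 0, 0, 1]
    - [0, 0, 0, 0, 0, 0, -1]
    - [0, 0, 0, 0, 0, 0, -1]
    - [0, 0, 0, 0, 0, 0, -1]
    - [0, 0, 0, 0, 0, 0, -1]
    - [0, 0, 0, 0, 0, 0, -1]
    - [0, 0, 0, 0, 0, 0, -1]

```text
t: 4.05
tcp_pos: [0.4815, 0.1302, 0.0186]
tool_rot: [-0.251, 0.968, -0.0, 0.0]
force: [-0.7, 0.8, 4.7]
finger_gap: 0.674
gripper_force: 43.9
```

```bash
python3 go.py 380 294 120 83.5
```

```text
t 4.05 p [0.4815 0.1302 0.0186] turn [-0.000e+00  1.000e-02  3.551e+01]
shift now-axes [ 0.0093  0.1924 -0.1014] after-turn axes [ 0.1194  0.1512 -0.1014] f [-0.7  0.8  4.7] gap 0.674 gf 43.88547599315643
```

Call:
drive_tool:
  plan:
    - [0, 0, -0.01, 0, 0, 0, -1]
    - [0, 0, -0.02, 0, 0, 0, -1]
    - [0, 0, -0.03, 0, 0, 0, -1]
    - [0, 0, -0.03, 0, 0, 0, -1]
    - [0, 0, -0.01, 0, 0, 0, -1]
    - [0, 0, 0, 0, 0, 0, -1]

```text
t: 4.65
tcp_pos: [0.4824, 0.1302, 0.1197]
tool_rot: [-0.251, 0.968, -0.0, 0.002]
force: [0.2, 0.1, -1.1]
finger_gap: 0.665
gripper_force: 43.5
```

```bash
python3 go.py 380 294 80 83.5;  python3 - <<'E'
from h import *
im,W=snap("scene"); cv2.imwrite("pics/s2.png",cv2.resize(im[110:230,290:450,::-1],(640,480),interpolation=cv2.INTER_CUBIC))
E
```

```text
t 4.65 p [0.4824 0.1302 0.1197] turn [-0.04  0.21 35.52]
shift now-axes [0.0102 0.193  0.0394] after-turn axes [0.1202 0.1512 0.0397] f [ 0.2  0.1 -1.1] gap 0.665 gf 43.45561623573303
```

View pics/s2.png

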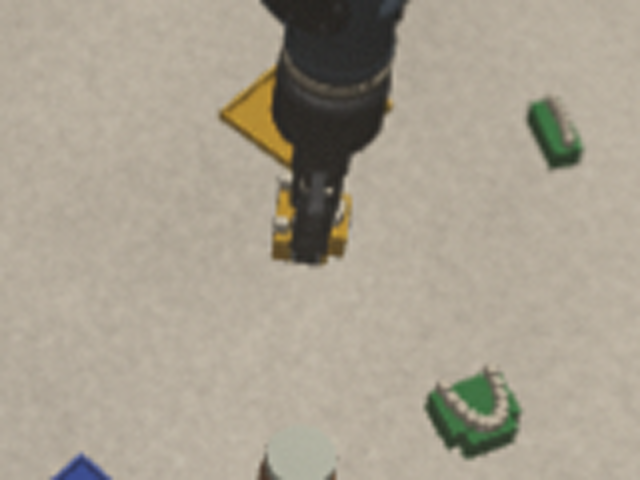

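The model is held in the gripper at (312,225), off the bench. I'll carry it to the tray.

Call:
drive_tool:
  plan:
    - [0, 0, 0, 0, 0, 5, -1]
    - [0, 0, 0, 0, 0, 7, -1]
    - [0, 0, 0, 0, 0, 7, -1]
    - [0, 0, 0, 0, 0, 7, -1]
    - [0, 0, 0, 0, 0, 6, -1]
    - [0, 0, 0, 0, 0, 3.5, -1]
    - [0.016, 0.02, 0, 0, 0, 0, -1]
    - [0.02, 0.025, 0, 0, 0, 0, -1]
    - [0.02, 0.025, 0, 0, 0, 0, -1]
    - [0.02, 0.025, 0, 0, 0, 0, -1]

```text
t: 5.7
tcp_pos: [0.415, 0.2335, 0.1165]
tool_rot: [0.057, 0.998, -0.001, -0.002]
force: [0.1, -0.6, -1.3]
finger_gap: 0.671
gripper_force: 43.4
```

Call:
drive_tool:
  plan:
    - [0.02, 0.025, 0, 0, 0, 0, -1]
    - [0.016, 0.021, 0, 0, 0, 0, -1]
    - [0.008, 0.01, 0.01, 0, 0, 0, -1]
    - [0, 0, 0.02, 0, 0, 0, -1]
    - [0, 0, 0.02, 0, 0, 0, -1]
    - [0, 0, 0.01, 0, 0, 0, -1]
    - [0, 0, 0, 0, 0, 0, -1]
    - [0, 0, 0, 0, 0, 0, -1]

```text
t: 6.5
tcp_pos: [0.3793, 0.2933, 0.0578]
tool_rot: [0.057, 0.998, -0.0, -0.001]
force: [0.4, -0.3, -0.9]
finger_gap: 0.668
gripper_force: 43.3
```

```bash
python3 go.py 380.5 294 21.5 83.5;  python3 - <<'E'
from h import *
for n in("top","scene"):
    im,W=snap(n); np.savez(n+"3.npz",im=im,W=W)
    cv2.imwrite("pics/%s3.png"%n,cv2.resize(im[180:280,130:260,::-1] if n=="top" else im[80:180,300:430,::-1],(520,400),interpolation=cv2.INTER_CUBIC))
E
```

```text
t 6.5 p [0.3793 0.2933 0.0578] turn [-0.04 -0.06 -0.03]
shift now-axes [-0.0011  0.0008  0.0363] after-turn axes [-0.0011  0.0008  0.0363] f [ 0.4 -0.3 -0.9] gap 0.668 gf 43.33727180957794
```

View pics/top3.png

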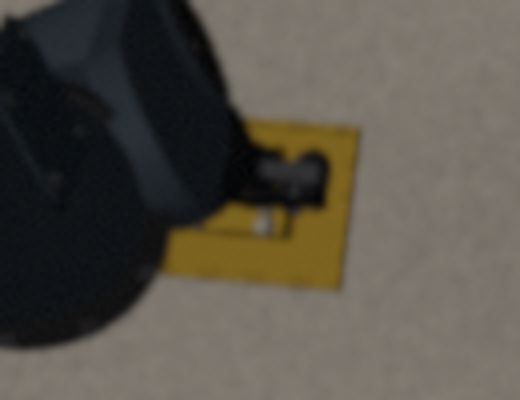

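The held model sits over the tray with its back edge near (250,232), parallel to the tray. I'll lower it gently.

Call:
drive_tool:
  plan:
    - [-0.001, 0.001, 0.01, 0, 0, 0, -1]
    - [0, 0, 0.012, 0, 0, 0, -1]
    - [0, 0, 0.007, 0, 0, 0, -1]
    - [0, 0, 0.003, 0, 0, 0, -1]
    - [0, 0, 0.002, 0, 0, 0, -1]
    - [0, 0, 0.001, 0, 0, 0, -1]
    - [0, 0, 0, 0, 0, 0, -1]

```text
t: 7.3
tcp_pos: [0.3804, 0.2947, 0.0233]
tool_rot: [0.057, 0.998, -0.0, 0.0]
force: [-0.3, 0.0, -1.4]
finger_gap: 0.667
gripper_force: 43.4
```

```bash
python3 go.py 380.5 294 21.5 83.5
```

```text
t 7.3 p [0.3804 0.2947 0.0233] turn [-0.    0.    0.01]
shift now-axes [-0.0002 -0.0006  0.0018] after-turn axes [-0.0002 -0.0006  0.0018] f [-0.3  0.  -1.4] gap 0.667 gf 43.403663635253906
```

Call:
drive_tool:
  plan:
    - [0, -0.0005, 0.001, 0, 0, 0, -1]
    - [0, 0, 0.001, 0, 0, 0, -1]
    - [0, 0, 0, 0, 0, 0, -1]
    - [0, 0, 0, 0, 0, 0, -1]

```text
t: 7.7
tcp_pos: [0.3805, 0.2942, 0.0216]
tool_rot: [0.057, 0.998, 0.0, 0.0]
force: [-0.2, 0.1, 1.4]
finger_gap: 0.668
gripper_force: 43.7
```

Call:
drive_tool:
  plan:
    - [0, 0, 0, 0, 0, 0, 0.4]
    - [0, 0, 0, 0, 0, 0, 0.5]
    - [0, 0, 0, 0, 0, 0, 0.55]
    - [0, 0, 0, 0, 0, 0, 0.55]
    - [0, 0, -0.005, 0, 0, 0, 0.55]
    - [0, 0, -0.01, 0, 0, 0, 0.55]
    - [0, 0, -0.03, 0, 0, 0, 0.7]
    - [0, 0, -0.04, 0, 0, 0, 1]
    - [0, 0, -0.02, 0, 0, 0, 1]
    - [0, 0, 0, 0, 0, 0, 1]

```text
t: 8.7
tcp_pos: [0.3821, 0.2951, 0.1298]
tool_rot: [0.056, 0.998, 0.002, 0.003]
force: [0.9, -0.6, -0.3]
finger_gap: 1.003
gripper_force: 0.0
```

```bash
python3 go.py 646 126.5 100 60.5
```

```text
t 8.7 p [0.3821 0.2951 0.1298] turn [ 0.3   0.33 23.02]
shift now-axes [-0.281  -0.1378  0.0311] after-turn axes [-0.3127 -0.0168  0.0298] f [ 0.9 -0.6 -0.3] gap 1.003 gf 0.0
```

Call:
drive_tool:
  plan:
    - [0, 0, 0, 0, 0, 6, 1]
    - [0, 0, 0, 0, 0, 8.5, 1]
    - [0, 0, 0, 0, 0, 8.5, 1]
    - [-0.02, 0, 0, 0, 0, 0, 1]
    - [-0.03, -0.002, 0, 0, 0, 0, 1]
    - [-0.04, -0.002, 0, 0, 0, 0, 1]
    - [-0.04, -0.002, 0, 0, 0, 0, 1]
    - [-0.04, -0.002, 0, 0, 0, 0, 1]
    - [-0.04, -0.002, 0, 0, 0, 0, 1]
    - [-0.04, -0.003, 0, 0, 0, 0, 1]

```text
t: 9.7
tcp_pos: [0.5921, 0.1587, 0.1256]
tool_rot: [0.255, 0.967, -0.0, -0.001]
force: [-0.0, 0.3, -1.2]
finger_gap: 0.999
gripper_force: 0.0
```

Call:
drive_tool:
  plan:
    - [-0.04, -0.002, 0, 0, 0, 0, 1]
    - [-0.02, -0.002, 0.01, 0, 0, 0, 1]
    - [0, 0, 0.02, 0, 0, 0, 1]
    - [0, 0, 0.02, 0, 0, 0, 1]
    - [0, 0, 0.01, 0, 0, 0, 1]
    - [0, 0, 0, 0, 0, 0, 1]
    - [0, 0, 0, 0, 0, 0, 1]

```text
t: 10.4
tcp_pos: [0.6418, 0.1269, 0.0664]
tool_rot: [0.254, 0.967, -0.0, -0.0]
force: [0.5, 0.4, 0.2]
finger_gap: 1.003
gripper_force: 0.0
```

```bash
python3 go.py 646 126.5 20 60.5;  python3 - <<'E'
from fit import *
from seg import blobs
for n in("top","scene"):
    im,W=snap(n); print(n,np.round(fit(W,(.38,.294)),2))
    for c,a,r,z in blobs(im,W,18,32): print(a,np.round(r[0],1),np.round(r[1],1),round(r[2],1))
    cv2.imwrite("pics/%s4.png"%n,im[...,::-1])
E
```

```text
t 10.4 p [0.6418 0.1269 0.0664] turn [-0.01 -0.01  0.03]
shift now-axes [-0.0039  0.0017  0.0464] after-turn axes [-0.0039  0.0017  0.0464] f [0.5 0.4 0.2] gap 1.003 gf 0.0
top [380.05 288.37 -68.72  10.34   0.8 ]
1203 [367.5 251.4] [199.8 105.6] 67.0
scene [378.83 292.92  -0.46  23.35   0.82]
683 [381.9 295.4] [113.4  98.6] 83.7
```

View pics/scene4.png

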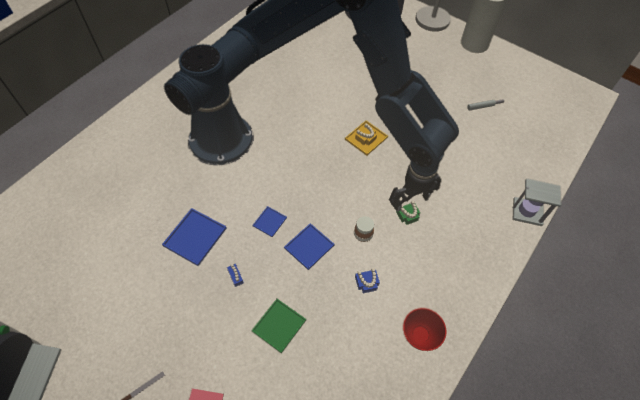

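The yellow model stands in its tray at (366,135), and the gripper is over the green model at (408,212). I'll descend and grip.

Call:
drive_tool:
  plan:
    - [-0.004, 0.0015, 0.005, 0, 0, 0, 1]
    - [0, 0, 0.012, 0, 0, 0, 1]
    - [0, 0, 0.014, 0, 0, 0, 1]
    - [0, 0, 0.01, 0, 0, 0, 1]
    - [0, 0, 0.004, 0, 0, 0, 1]
    - [0, 0, 0, 0, 0, 0, 1]
    - [0, 0, 0, 0, 0, 0, 1]

```text
t: 11.2
tcp_pos: [0.6461, 0.1261, 0.0211]
tool_rot: [0.255, 0.967, -0.0, -0.0]
force: [-0.8, -0.0, -0.3]
finger_gap: 1.001
gripper_force: 0.0
```

```bash
python3 go.py 646 126.5 20 60.5
```

```text
t 11.2 p [0.6461 0.1261 0.0211] turn [-0.   -0.01  0.01]
shift now-axes [0.0003 0.0003 0.0011] after-turn axes [0.0003 0.0003 0.0011] f [-0.8 -0.  -0.3] gap 1.001 gf 0.0
```

Call:
drive_tool:
  plan:
    - [0, 0, 0.001, 0, 0, 0, -1]
    - [0, 0, 0, 0, 0, 0, -1]
    - [0, 0, 0, 0, 0, 0, -1]
    - [0, 0, 0, 0, 0, 0, -1]
    - [0, 0, 0, 0, 0, 0, -1]
    - [0, 0, 0, 0, 0, 0, -1]
    - [0, 0, 0, 0, 0, 0, -1]

```text
t: 11.9
tcp_pos: [0.6466, 0.1261, 0.0211]
tool_rot: [0.254, 0.967, 0.0, 0.001]
force: [0.5, 0.6, 5.8]
finger_gap: 0.668
gripper_force: 44.3
```

Call:
drive_tool:
  plan:
    - [0, 0, -0.01, 0, 0, 0, -1]
    - [0, 0, -0.02, 0, 0, 0, -1]
    - [0, 0, -0.03, 0, 0, 0, -1]
    - [0, 0, -0.03, 0, 0, 0, -1]
    - [0, 0, -0.02, 0, 0, 0, -1]
    - [0, 0, -0.01, 0, 0, 0, -1]
    - [0, 0, 0, 0, 0, 0, -1]

```text
t: 12.6
tcp_pos: [0.6465, 0.1262, 0.1416]
tool_rot: [0.254, 0.967, 0.0, 0.001]
force: [-0.3, 0.0, -1.7]
finger_gap: 0.664
gripper_force: 43.6
```

```bash
python3 go.py 553 -363.5 140 92
```

```text
t 12.6 p [0.6465 0.1262 0.1416] turn [ 3.000e-02  1.200e-01 -3.148e+01]
shift now-axes [-0.1595 -0.4723  0.0013] after-turn axes [ 0.1106 -0.4861  0.0016] f [-0.3  0.  -1.7] gap 0.664 gf 43.559659123420715
```

Call:
drive_tool:
  plan:
    - [0, 0, 0, 0, 0, -5, -1]
    - [0, 0, 0, 0, 0, -7, -1]
    - [0, 0, 0, 0, 0, -7, -1]
    - [0, 0, 0, 0, 0, -7, -1]
    - [0, 0, 0, 0, 0, -5.5, -1]
    - [0.004, -0.016, 0, 0, 0, 0, -1]
    - [0.006, -0.025, 0, 0, 0, 0, -1]
    - [0.008, -0.035, 0, 0, 0, 0, -1]
    - [0.008, -0.035, 0, 0, 0, 0, -1]
    - [0.008, -0.035, 0, 0, 0, 0, -1]

```text
t: 13.6
tcp_pos: [0.6155, -0.023, 0.139]
tool_rot: [-0.017, 1.0, 0.0, -0.001]
force: [0.3, -0.6, -1.2]
finger_gap: 0.667
gripper_force: 43.5
```

Call:
drive_tool:
  plan:
    - [0.008, -0.035, 0, 0, 0, 0, -1]
    - [0.008, -0.035, 0, 0, 0, 0, -1]
    - [0.008, -0.035, 0, 0, 0, 0, -1]
    - [0.008, -0.035, 0, 0, 0, 0, -1]
    - [0.008, -0.035, 0, 0, 0, 0, -1]
    - [0.008, -0.035, 0, 0, 0, 0, -1]
    - [0.008, -0.035, 0, 0, 0, 0, -1]
    - [0.008, -0.035, 0, 0, 0, 0, -1]
    - [0.006, -0.03, 0, 0, 0, 0, -1]
    - [0.004, -0.02, 0.01, 0, 0, 0, -1]

```text
t: 14.6
tcp_pos: [0.5538, -0.357, 0.1302]
tool_rot: [-0.016, 1.0, -0.001, 0.0]
force: [0.5, 0.8, -1.8]
finger_gap: 0.667
gripper_force: 43.6
```

Call:
drive_tool:
  plan:
    - [0.002, -0.01, 0.02, 0, 0, 0, -1]
    - [0, 0, 0.02, 0, 0, 0, -1]
    - [0, 0, 0.02, 0, 0, 0, -1]
    - [0, 0, 0.01, 0, 0, 0, -1]
    - [0, 0, 0, 0, 0, 0, -1]
    - [0, 0, 0, 0, 0, 0, -1]

```text
t: 15.2
tcp_pos: [0.5531, -0.3633, 0.0601]
tool_rot: [-0.018, 1.0, 0.0, -0.0]
force: [-0.4, 0.1, -1.7]
finger_gap: 0.663
gripper_force: 43.5
```

```bash
python3 go.py 553 -363.5 24 92
```

```text
t 15.2 p [ 0.5531 -0.3633  0.0601] turn [ 0.02 -0.02  0.01]
shift now-axes [ 0.0001 -0.0002  0.0361] after-turn axes [ 0.0001 -0.0002  0.0361] f [-0.4  0.1 -1.7] gap 0.663 gf 43.484618067741394
```

Call:
drive_tool:
  plan:
    - [0, 0, 0.01, 0, 0, 0, -1]
    - [0, 0, 0.013, 0, 0, 0, -1]
    - [0, 0, 0.007, 0, 0, 0, -1]
    - [0, 0, 0.003, 0, 0, 0, -1]
    - [0, 0, 0.002, 0, 0, 0, -1]
    - [0, 0, 0, 0, 0, 0, -1]
    - [0, 0, 0.001, 0, 0, 0, -1]
    - [0, 0, 0.001, 0, 0, 0, -1]
    - [0, 0, 0, 0, 0, 0, -1]
    - [0, 0, 0, 0, 0, 0, -1]

```text
t: 16.2
tcp_pos: [0.5534, -0.3638, 0.0241]
tool_rot: [-0.018, 1.0, -0.0, 0.0]
force: [0.3, -0.1, 3.4]
finger_gap: 0.667
gripper_force: 44.0
```

Contact. Release and rise.

Call:
drive_tool:
  plan:
    - [0, 0, 0, 0, 0, 0, 0.4]
    - [0, 0, 0, 0, 0, 0, 0.5]
    - [0, 0, 0, 0, 0, 0, 0.55]
    - [0, 0, 0, 0, 0, 0, 0.55]
    - [0, 0, -0.005, 0, 0, 0, 0.55]
    - [0, 0, -0.01, 0, 0, 0, 0.55]
    - [0, 0, -0.03, 0, 0, 0, 0.7]
    - [0, 0, -0.04, 0, 0, 0, 1]
    - [0, 0, -0.02, 0, 0, 0, 1]
    - [0, 0, 0, 0, 0, 0, 1]

```text
t: 17.2
tcp_pos: [0.5554, -0.3654, 0.1334]
tool_rot: [-0.018, 1.0, -0.003, 0.003]
force: [0.7, -0.7, 0.4]
finger_gap: 0.998
gripper_force: 0.0
```

```bash
python3 go.py 667.5 -125 100 50.5
```

```text
t 17.2 p [ 0.5554 -0.3654  0.1334] turn [-0.23  0.5  41.52]
shift now-axes [-0.1203  0.2365  0.0326] after-turn axes [0.0664 0.2568 0.0334] f [ 0.7 -0.7  0.4] gap 0.998 gf 0.0
```

Call:
drive_tool:
  plan:
    - [0, 0, 0, 0, 0, 7.5, 1]
    - [0, 0, 0, 0, 0, 8.5, 1]
    - [0, 0, 0, 0, 0, 8.5, 1]
    - [0, 0, 0, 0, 0, 8.5, 1]
    - [0, 0, 0, 0, 0, 8.5, 1]
    - [0.006, 0.024, 0, 0, 0, 0, 1]
    - [0.01, 0.038, 0, 0, 0, 0, 1]
    - [0.01, 0.04, 0, 0, 0, 0, 1]
    - [0.01, 0.04, 0, 0, 0, 0, 1]
    - [0.01, 0.04, 0, 0, 0, 0, 1]

```text
t: 18.2
tcp_pos: [0.6332, -0.1921, 0.1274]
tool_rot: [0.338, 0.941, 0.0, -0.001]
force: [1.0, 0.1, 0.5]
finger_gap: 0.998
gripper_force: 0.0
```

Call:
drive_tool:
  plan:
    - [0.01, 0.04, 0, 0, 0, 0, 1]
    - [0.008, 0.025, 0, 0, 0, 0, 1]
    - [0.002, 0.01, 0.01, 0, 0, 0, 1]
    - [0, 0, 0.02, 0, 0, 0, 1]
    - [0, 0, 0.02, 0, 0, 0, 1]
    - [0, 0, 0.01, 0, 0, 0, 1]
    - [0, 0, 0, 0, 0, 0, 1]
    - [0, 0, 0, 0, 0, 0, 1]

```text
t: 19.0
tcp_pos: [0.6655, -0.124, 0.0681]
tool_rot: [0.338, 0.941, -0.0, -0.0]
force: [-0.6, -0.5, -0.7]
finger_gap: 0.998
gripper_force: 0.0
```

```bash
python3 go.py 667.5 -125 20 50.5
python3 - <<'E'
from fit import *
for n in("top","scene"):
    im,W=snap(n)
    for m,c in(("y",(.38,.294)),("g",(.5534,-.3638))): print(n,m,np.round(fit(W,c),2))
    cv2.imwrite("pics/%s5.png"%n,im[...,::-1])
E
```

```text
t 19.0 p [ 0.6655 -0.124   0.0681] turn [-0.02 -0.02 -0.04]
shift now-axes [-0.0022  0.0005  0.0481] after-turn axes [-0.0022  0.0005  0.0481] f [-0.6 -0.5 -0.7] gap 0.998 gf 0.0
top y [3.7875e+02 3.0406e+02 4.4440e+01 1.0040e+01 1.4000e-01]
top g [ 5.5094e+02 -3.6299e+02  3.9000e-01  1.9880e+01  8.8000e-01]
scene y [3.9807e+02 3.0301e+02 4.5470e+01 1.0070e+01 1.6000e-01]
scene g [ 554.21 -364.83    2.54   19.27    0.97]
```

View pics/top5.png

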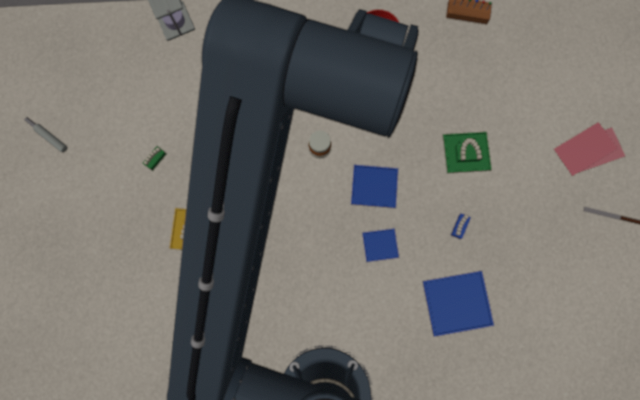

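The green model stands in the middle of its tray at (470,152), and the arm hides the yellow tray. Now the blue model.

Call:
drive_tool:
  plan:
    - [-0.002, 0.0005, 0.007, 0, 0, 0, 1]
    - [0, 0, 0.013, 0, 0, 0, 1]
    - [0, 0, 0.014, 0, 0, 0, 1]
    - [0, 0, 0.01, 0, 0, 0, 1]
    - [0, 0, 0.004, 0, 0, 0, 1]
    - [0, 0, 0, 0, 0, 0, 1]
    - [0, 0, 0, 0, 0, 0, 1]

```text
t: 19.8
tcp_pos: [0.6677, -0.1241, 0.0202]
tool_rot: [0.338, 0.941, -0.0, 0.0]
force: [0.4, -0.4, 0.4]
finger_gap: 0.999
gripper_force: 0.0
```

Call:
drive_tool:
  plan:
    - [0, 0, 0, 0, 0, 0, -1]
    - [0, 0, 0, 0, 0, 0, -1]
    - [0, 0, 0, 0, 0, 0, -1]
    - [0, 0, 0, 0, 0, 0, -1]
    - [0, 0, 0, 0, 0, 0, -1]
    - [0, 0, 0, 0, 0, 0, -1]
    - [0, 0, 0, 0, 0, 0, -1]

```text
t: 20.5
tcp_pos: [0.6681, -0.1242, 0.0212]
tool_rot: [0.338, 0.941, 0.0, 0.001]
force: [0.3, -0.1, 5.5]
finger_gap: 0.668
gripper_force: 44.8
```

Call:
drive_tool:
  plan:
    - [0, 0, -0.01, 0, 0, 0, -1]
    - [0, 0, -0.02, 0, 0, 0, -1]
    - [0, 0, -0.03, 0, 0, 0, -1]
    - [0, 0, -0.03, 0, 0, 0, -1]
    - [0, 0, -0.02, 0, 0, 0, -1]
    - [0, 0, -0.01, 0, 0, 0, -1]
    - [0, 0, 0, 0, 0, 0, -1]

```text
t: 21.2
tcp_pos: [0.668, -0.1242, 0.1416]
tool_rot: [0.338, 0.941, -0.0, 0.001]
force: [0.7, 0.2, -1.8]
finger_gap: 0.662
gripper_force: 44.2
```

```bash
python3 go.py 474 -134.7 140 83
```

```text
t 21.2 p [ 0.668  -0.1242  0.1416] turn [ 1.000e-02  1.300e-01 -3.249e+01]
shift now-axes [ 0.1431 -0.1314  0.0012] after-turn axes [ 0.1913 -0.034   0.0016] f [ 0.7  0.2 -1.8] gap 0.662 gf 44.156638383865356
```

Call:
drive_tool:
  plan:
    - [0, 0, 0, 0, 0, -5, -1]
    - [0, 0, 0, 0, 0, -7.5, -1]
    - [0, 0, 0, 0, 0, -7.5, -1]
    - [0, 0, 0, 0, 0, -7.5, -1]
    - [0, 0, 0, 0, 0, -5, -1]
    - [0.016, -0.003, 0, 0, 0, 0, -1]
    - [0.025, -0.004, 0, 0, 0, 0, -1]
    - [0.03, -0.005, 0, 0, 0, 0, -1]
    - [0.03, -0.005, 0, 0, 0, 0, -1]
    - [0.03, -0.006, 0, 0, 0, 0, -1]

```text
t: 22.2
tcp_pos: [0.5323, -0.1302, 0.1386]
tool_rot: [0.061, 0.998, 0.001, -0.002]
force: [-0.8, -0.4, -1.8]
finger_gap: 0.665
gripper_force: 44.1
```

Call:
drive_tool:
  plan:
    - [0.03, -0.006, 0, 0, 0, 0, -1]
    - [0.02, -0.003, 0, 0, 0, 0, -1]
    - [0.01, -0.002, 0.01, 0, 0, 0, -1]
    - [0, 0, 0.02, 0, 0, 0, -1]
    - [0, 0, 0.02, 0, 0, 0, -1]
    - [0, 0, 0.02, 0, 0, 0, -1]
    - [0, 0, 0.01, 0, 0, 0, -1]
    - [0, 0, 0, 0, 0, 0, -1]
    - [0, 0, 0, 0, 0, 0, -1]

```text
t: 23.1
tcp_pos: [0.4736, -0.1345, 0.0601]
tool_rot: [0.061, 0.998, 0.0, -0.0]
force: [0.3, 0.3, -1.2]
finger_gap: 0.669
gripper_force: 44.0
```

```bash
python3 go.py 474 -134.7 24 83
```

```text
t 23.1 p [ 0.4736 -0.1345  0.0601] turn [ 0.02 -0.05  0.01]
shift now-axes [-0.0004 -0.0002  0.0361] after-turn axes [-0.0004 -0.0002  0.0361] f [ 0.3  0.3 -1.2] gap 0.669 gf 44.04263913631439
```

Call:
drive_tool:
  plan:
    - [0, 0, 0.01, 0, 0, 0, -1]
    - [0, 0, 0.013, 0, 0, 0, -1]
    - [0, 0, 0.007, 0, 0, 0, -1]
    - [0, 0, 0.003, 0, 0, 0, -1]
    - [0, 0, 0.002, 0, 0, 0, -1]
    - [0, 0, 0, 0, 0, 0, -1]
    - [0, 0, 0.001, 0, 0, 0, -1]
    - [0, 0, 0.001, 0, 0, 0, -1]
    - [0, 0, 0, 0, 0, 0, -1]
    - [0, 0, 0, 0, 0, 0, -1]

```text
t: 24.1
tcp_pos: [0.474, -0.1347, 0.0241]
tool_rot: [0.061, 0.998, -0.0, 0.0]
force: [-1.0, -0.2, 6.0]
finger_gap: 0.669
gripper_force: 45.0
```

Call:
drive_tool:
  plan:
    - [0, 0, 0, 0, 0, 0, 0.4]
    - [0, 0, 0, 0, 0, 0, 0.5]
    - [0, 0, 0, 0, 0, 0, 0.55]
    - [0, 0, 0, 0, 0, 0, 0.55]
    - [0, 0, -0.005, 0, 0, 0, 0.55]
    - [0, 0, -0.01, 0, 0, 0, 0.55]
    - [0, 0, -0.03, 0, 0, 0, 0.7]
    - [0, 0, -0.04, 0, 0, 0, 1]
    - [0, 0, -0.04, 0, 0, 0, 1]
    - [-0.02, 0.02, -0.03, 0, 0, 0, 1]

```text
t: 25.1
tcp_pos: [0.4946, -0.1179, 0.1812]
tool_rot: [0.062, 0.998, -0.0, -0.0]
force: [0.5, -1.2, 0.2]
finger_gap: 1.002
gripper_force: 0.0
```

Call:
drive_tool:
  plan:
    - [-0.02, 0.03, -0.02, 0, 0, 0, 1]
    - [-0.02, 0.03, -0.01, 0, 0, 0, 1]
    - [-0.02, 0.03, 0, 0, 0, 0, 1]
    - [-0.02, 0.03, 0, 0, 0, 0, 1]
    - [-0.01, 0.02, 0, 0, 0, 0, 1]
    - [0, 0, 0, 0, 0, 0, 1]
    - [0, 0, 0, 0, 0, 0, 1]

```text
t: 25.8
tcp_pos: [0.6018, 0.0112, 0.2086]
tool_rot: [0.06, 0.998, -0.0, -0.0]
force: [-1.4, 0.8, -0.4]
finger_gap: 0.998
gripper_force: 0.0
```

Run:
```python
from fit import *
for n in("top","scene"):
    im,W=snap(n)
    for m,c in(("y",(.38,.294)),("g",(.5534,-.3638)),("b",(.474,-.135))): print(n,m,np.round(fit(W,c),2))
    cv2.imwrite("pics/%s6.png"%n,im[...,::-1])
```

```text
top y [3.8663e+02 2.8057e+02 3.9420e+01 1.0060e+01 1.0000e-02]
top g [ 5.5297e+02 -3.6332e+02 -4.0000e-01  2.3980e+01  7.5000e-01]
top b [ 472.62 -135.11   -6.84   16.52    0.97]
scene y [374.26 284.39  33.27  22.69   0.71]
scene g [ 552.4  -364.75    4.05   20.8     0.83]
scene b [ 471.82 -134.92   68.74   23.24    0.81]
```

View pics/scene6.png

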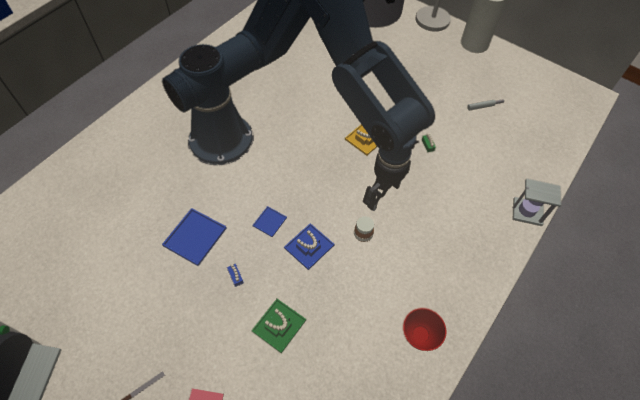

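View pics/top6.png

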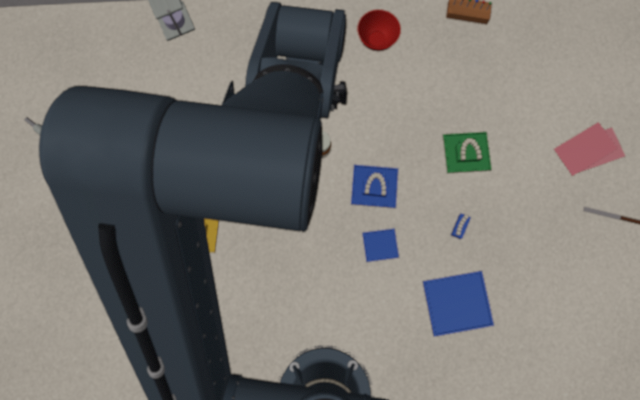

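The blue model (375,187) and green model (470,152) are centred in their trays in the top view. The arm hides part of yellow, so I'll move it aside for a last check.

Call:
drive_tool:
  plan:
    - [0, -0.02, -0.01, 0, 0, 0, 1]
    - [0, -0.03, -0.01, 0, 0, 0, 1]
    - [0, -0.04, 0, 0, 0, 0, 1]
    - [0, -0.04, 0, 0, 0, 0, 1]
    - [0, -0.04, 0, 0, 0, 0, 1]
    - [0, -0.04, 0, 0, 0, 0, 1]
    - [0, -0.03, 0, 0, 0, 0, 1]
    - [0, -0.02, 0, 0, 0, 0, 1]
    - [0, 0, 0, 0, 0, 0, 1]
    - [0, 0, 0, 0, 0, 0, 1]

```text
t: 26.9
tcp_pos: [0.5701, -0.2469, 0.2282]
tool_rot: [0.062, 0.998, 0.001, -0.0]
force: [-0.0, 0.6, -0.1]
finger_gap: 0.999
gripper_force: 0.0
```

Run:
```python
from fit import *
for n in("top","scene"):
    im,W=snap(n); print(n,np.round(fit(W,(.38,.294)),2))
    cv2.imwrite("pics/%s7.png"%n,im[...,::-1])
```

```text
top [375.56 298.54  68.7   16.77   0.85]
scene [374.83 296.45 -21.27  23.87   0.57]
```

View pics/top7.png

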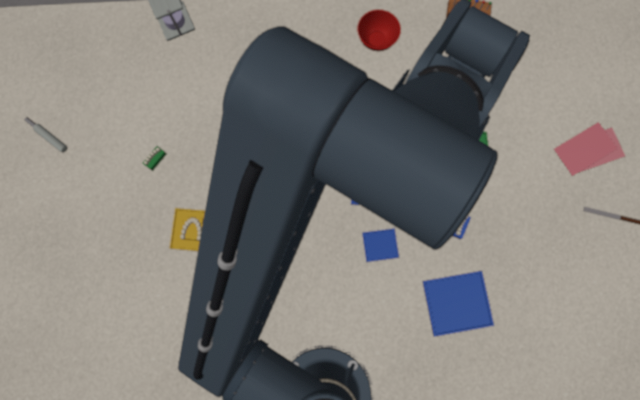

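View pics/scene7.png

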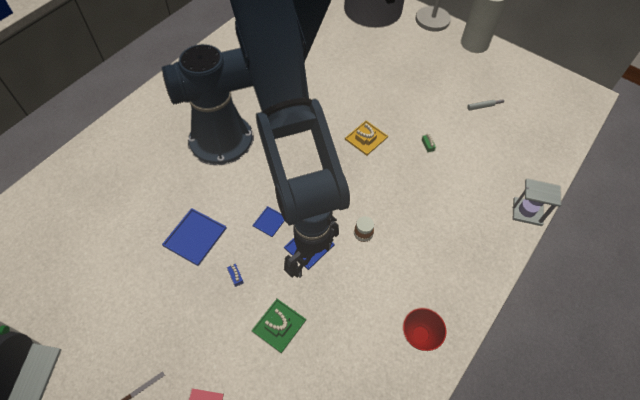

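The yellow model is upright and centred in its tray at (366,135) in the scene view. The jar (364,229) and the half-arches (428,143) and (235,274) are where they started, so I'm handing in.

```bash
python3 -c "
from station import manip; print(manip.sign_off())"
```

```text
the job is handed in; nothing more can be done
None
```

All three full-arch models are upright with teeth up near the middle of their own-colour trays, the half-arches and jar look unmoved in the last pictures, and I handed the job in at about 27 s; no verdict came back.

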